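# Clamp the parts case in the labelling jig

### The arm

A 7-joint arm with a two-finger parallel gripper is mounted at the origin on the work surface; the furniture and walls round the work are solid. World frame = base frame: x ahead of the robot, y to its left, z up, the work surface at z = 0. Lengths are in m, angles in rad, forces in N, time in s.
With the tool pointing down it reaches from about 0.425 to 0.875 m from the base axis. Payload 4.7 kg.
Tool frame: the origin (TCP) lies between the finger pads; the fingertips stand 14 mm ahead of it and the grasp point (between the pads) lies 5 mm behind it; z points along the fingers, y is the line along which they close (so a half turn about z gives the same grasp; the last joint's range is limited). The gripper opens to 87 mm and grips with 3 to 60 N. Pads are 19 mm wide; open, the fingers measure 117 mm over their backs; the gripper's body (75 mm by 190 mm) begins 51 mm behind the grasp point.
Start: joints at [-1.134, 0.321, -0.07, 1.45, 0.023, 1.371, -0.057], TCP at [0.267, 0.593, 0.237] pointing down, gripper open.
Joint ranges: [-2.86, 2.86], [-0.3, 2.09], [-1.38, 1.24], [0.06, 2.45], [-1.56, 4.7], [0.09, 2.05], [-2.69, 2.69]. Speed limits (rad/s): [2.57, 2.57, 3.14, 3.14, 3.14, 3.14, 3.14].

### API

Orientations are given as a rotation vector (axis times angle).
In Python, from bench import get_state, get_image, camera_params, close_job gives the robot as it stands. The module is installed in compiled form; this text tells all that it offers.
- The arm moves only by the tool arm_command, never from a script. Its argument "motion" is a list of rows, each a list of 5 numbers: the finger opening in mm, from 0 to 87, then the shift along the tool's x, y, z in mm, then the turn about the tool's z in degrees. In form: [[gripper, x, y, z, spin], ...]. A call has 1 to 5 rows; each row is the pose to reach, as a shift and turn from the pose commanded when the call began, along the tool's axes at that moment; what a row does not reach only later rows make up. A row lasts 1/12 s, in which the tool goes at most 41.7 mm and 7.16 degrees, less where a joint would pass 70% of its speed; a pose out of reach is approached as far as the arm can. A call with a gripper value outside its range is refused whole. The fingers move at their own pace and stop on an object; "newtons" is the grip in N (left out, the last holds). Time passes only in rows, so rows that repeat a pose let the fingers close. It gives the time, the measured TCP pose, the force, the opening and the grip force at its end, in the units of the state.
- get_state(): the state, without advancing time (a new reading comes with each control period).
- get_image(name): name is "side" or "top"; returns (picture, depth): 384x512x3 uint8, red, green, blue; 384x512 float32, m along the optical axis (not along the pixel's ray), 0 where there is no reading.
- camera_params(name): a dict with "intrinsics" (3x3 intrinsics, pixels), "extrinsics" (4x4, takes a point from camera to world coordinates). Camera axes: x right, y down, z forward; pixel columns grow to the right and rows downward; lengths in m; the calibration is good to about 2 mm. A picture is of the moment at which its call begins. camera_params takes no time and is no camera call.
- close_job(): hands the job in; it is judged then, once.
The state is a dict: "time": time; "joint_positions": joint angles; "qd": joint speeds; "joint_torque": joint torques, N m; "position": TCP position; "tool_rot": TCP orientation; "ft_force": force on the tool from outside, world axes, zero at the start; "torque": the same for the moment, N m; "grip_width": opening from 0.0 (shut) to 1.0 (fully open); "grip_force": force on a finger pad.
Only numpy, scipy, OpenCV 4.12 (cv2) and the standard library are available. Lean on these libraries where they do the work, as an engineer would, in place of code of your own. Each camera call takes 0.05 s, during which the arm holds its last target. There are 200 camera calls.

### The job

Ready the parts case for labelling: push it along the jig until it is fully home against the end stop, and then push the clamp's handle over past its centre so that it snaps across and the clamp's pad presses down on the case. Do it all with the fingertips by pushing: do not pick up or tip the case, and leave the other things on the table where they are.

Things in the scene. Friction and masses are not known exactly. Their poses are not given: they have to be found in the camera images.
- jig: Fixed plywood board, 8 mm thick, x -65 to 65, y -155 to 90 mm, with two low guide rails and a high end stop, all aluminium. Origin: on the table top, under the centre of the case when it is home. z up, +y along the rails to the stop, +x towards the clamp. Rails: inner faces at x -48 and +50 mm, tops at z 18 mm; mouth at y -140 mm, slightly flared.
- stop_face (a point): Middle of the end stop's face, at its foot on the board: x 1, y 69, z 8 mm from the jig's origin; axes as the jig's. The stop is 122 mm wide, 14 mm thick, its top at z 40 mm.
- case: Loose grey compartment case with a clear lid (fixed shut), 95 mm in x (across the rails), 138 mm in y, 28 mm high, 0.1 to 0.25 kg. Origin: centre of its underside; axes parallel to the jig's. It starts on the board between the rails (2 mm play each side), 35 to 75 mm short of the stop; home when its origin is over the jig's origin and its end meets the stop.
- clamp_hinge (a point): Middle of the hinge axis of the steel snap-over clamp: x 85, y 25, z 52 mm from the jig's origin; axes as the jig's, the hinge axis is y. The clamp's bracket (24 mm wide in y) is screwed to a tab of the board, x 59 to 121, y -15 to 65 mm. Handle, arm and pad are one piece and move in the plane y = 25 mm of the jig.
- clamp (a joint): Clamp angle, rad. 0 = open: handle leans away from the case, 50 deg above the jig's +x, arm stands up. Grows as the handle goes over towards the case (-x). A spring resists up to about 0.58 (handle upright), then snaps it over. At about 1.14 the pad rests on the case, pressing with about 3.5 N; limit 1.19. Pushing the grip over, level, 30 mm above the hinge, takes about 11 N at most.
- handle_tip (a point): Outer end of the clamp's handle, 71 mm from the hinge axis. The handle is a straight bar from the hinge, with a round black grip 18 mm thick over its outer 52 mm. Open, this point is 46 mm beyond the hinge in the jig's +x, 54 mm above it and 106 mm above the table; with the handle upright, 123 mm above the table. Axes as the jig's when open.
- clamp_pad: Round rubber pad, 18 mm across, on a sprung spindle (2 mm give) on the end of the clamp's arm, 65 mm from the hinge. Origin: centre of its pressing face, z out of its back. Closed, it faces straight down onto the case lid, 20 mm in x and 25 mm in y from the centre of the case at home.
- glue_stick: Bystander, loose, to be left alone: glue stick standing on end, 28 mm across, 94 mm high. Origin: centre of its underside, on the table.
- stamp_2: Bystander, loose, to be left alone: hand stamp with a black knob grip standing upright, 22x30x73 mm. Origin: centre of its underside, on the table.
- label_bundle_2: Bystander, loose, to be left alone: flat banded bundle of labels, 43x64x12 mm. Origin: centre of its underside, on the table.
- fold_clip_1: Bystander, loose, to be left alone: black fold-back clip, 30x17x39 mm. Origin: centre of its underside, on the table.
- tally_counter: Bystander, loose, to be left alone: hand tally counter, 69x48x20 mm. Origin: centre of its underside, on the table.
- packet_4: Bystander, loose, to be left alone: small carton packet standing upright, 34x46x61 mm. Origin: centre of its underside, on the table.
- clear_tape: Bystander, loose, to be left alone: flat roll of clear tape, 84 mm across, 19 mm high. Origin: centre of its underside, on the table.
Mind the look-alikes: they are no part of the job. Of the things like the case, leave any that is purple; of the rest the smaller one is meant.

How it is judged:
By the outcome, as a careful person would: the job done as asked, in the order asked, and still so for the second after the job is handed in, with the robot touching nothing.
It also fails if it takes over 43 s, if anything falls off the work surface, if the arm or the gripper's body presses on something with over 40 N, if the wrist force passes 120 N, or if a joint passes its speed limit or range.

## Working session

There is one attempt and no reset: what is moved stays moved. The work goes in short steps, Python scripts to look and compute and a tool call to move; the robot and the scene stay as the last step left them, time stands still between calls to the robot, and variables do not carry over. Pictures are saved under pics/ and viewed, at most 10 in all, crops included, and the job is handed in when it is done.

Besides the shell and the picture viewer there is one more tool, called after "Request:" as name([rows], argument=value, ...), one row to a line, values as JSON. arm_command: Moves the arm, as the interface text tells. Its arguments: {"type":"object","properties":{"motion":{"type":"array"},"newtons":{"type":"number"}},"required":["motion"]}

```bash
mkdir -p pics; cat > h.py <<'E'
import numpy as np,cv2
from bench import *
def grab(n,tag):
    p,d=get_image(n);cv2.imwrite(f'pics/{tag}.png',p[:,:,::-1]);np.savez(f'{tag}.npz',p=p,d=d);return p,d
def world(n,d):
    c=camera_params(n);K=np.array(c['intrinsics']);E=np.array(c['extrinsics'])
    v,u=np.mgrid[:d.shape[0],:d.shape[1]]
    P=np.stack([(u-K[0,2])/K[0,0]*d,(v-K[1,2])/K[1,1]*d,d],-1)
    return P@E[:3,:3].T+E[:3,3]
E
python3 - <<'E'
from h import *
for n in('top','side'):
    p,d=grab(n,n+'0');c=camera_params(n);print(n,np.round(c['extrinsics'],3).tolist(),np.round(c['intrinsics'],1).tolist())
a=get_state();print(a)
E
```

```text
top [[-0.002, -0.997, 0.075, 0.381], [-1.0, 0.002, -0.001, 0.065], [0.001, -0.075, -0.997, 1.341], [0.0, 0.0, 0.0, 1.0]] [[421.7, 0.0, 248.8], [0.0, 421.7, 194.4], [0.0, 0.0, 1.0]]
side [[0.864, -0.335, 0.376, 0.144], [-0.504, -0.56, 0.658, -0.493], [-0.01, -0.758, -0.652, 0.643], [0.0, 0.0, 0.0, 1.0]] [[370.8, 0.0, 250.2], [0.0, 370.8, 192.0], [0.0, 0.0, 1.0]]
{'time': 0.1, 'joint_positions': array([-1.13393704,  0.32174402, -0.07006593,  1.4515501 ,  0.02263607,
        1.37083444, -0.05689206]), 'qd': array([ 0.00207278, -0.00056704, -0.00049399, -0.0022782 ,  0.00098216,
        0.00178125,  0.00114522]), 'joint_torque': array([-8.48974814e-04, -4.92566907e+01, -4.06128885e-01, -3.13398814e+01,
       -6.42128382e-02,  3.94568872e-02,  5.63352910e-05]), 'position': array([0.26654891, 0.59230496, 0.23557536]), 'tool_rot': array([-6.59046939e-01, -3.07144796e+00,  2.72417277e-03]), 'ft_force': array([ 0.2371746 ,  0.06044599, -0.17102955]), 'torque': array([-0.01370177,  0.01685574, -0.01689005]), 'grip_force': 0.0, 'grip_width': 0.9991983507939481}
```

View pics/top0.png

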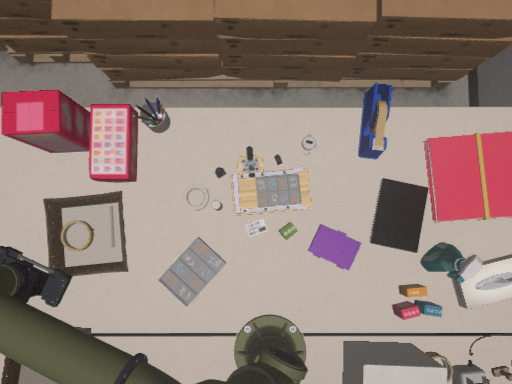

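View pics/side0.png

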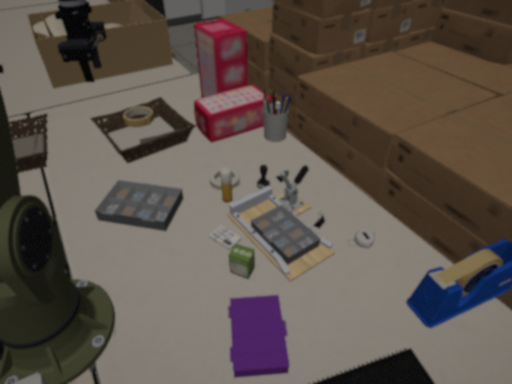

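The top view shows the jig at about (271,191). Its stop is on the left (237,193), towards world +y, and the clamp is above it (250,165), towards world +x. The grey case at (279,190) is the one meant; the larger grey case (193,270) and the purple one (335,247) are look-alikes.

```bash
python3 - <<'E'
from h import *
for n,(u0,u1,v0,v1),k in(('top',(185,325,130,240),5),('side',(195,345,155,285),5)):
    p=np.load(n+'0.npz')['p'][v0:v1,u0:u1]
    cv2.imwrite(f'pics/{n}c.png',cv2.resize(p[:,:,::-1],None,fx=k,fy=k,interpolation=cv2.INTER_CUBIC))
W=np.concatenate([world(n,np.load(n+'0.npz')['d']).reshape(-1,3) for n in('top','side')])
L=[384*512]
for i,(nm,A) in enumerate((('top',W[:L[0]]),('side',W[L[0]:]))):
    m=(A[:,0]>.38)&(A[:,0]<.62)&(A[:,1]>-.16)&(A[:,1]<.2)
    A=A[m]
    print(nm,'table',np.median(A[A[:,2]<.005,2]))
    # height map 4 mm
    np.save(nm+'A.npy',A)
    H=np.zeros((120,180))
    ix=((A[:,0]-.38)/.002).astype(int);iy=((A[:,1]+.16)/.002).astype(int)
    np.maximum.at(H,(ix,iy),A[:,2]*1000)
    img=cv2.applyColorMap(np.clip(H*4,0,255).astype(np.uint8),cv2.COLORMAP_JET)
    img=cv2.resize(img[::-1,::-1],None,fx=4,fy=4,interpolation=cv2.INTER_NEAREST)
    cv2.imwrite(f'pics/H{nm}.png',img)
# combine views
a,b=[cv2.imread(f'pics/{x}c.png') for x in('top','side')]
E
```

```text
top table -0.0006091898640148141
side table 0.0009662808506490927
```

View pics/topc.png

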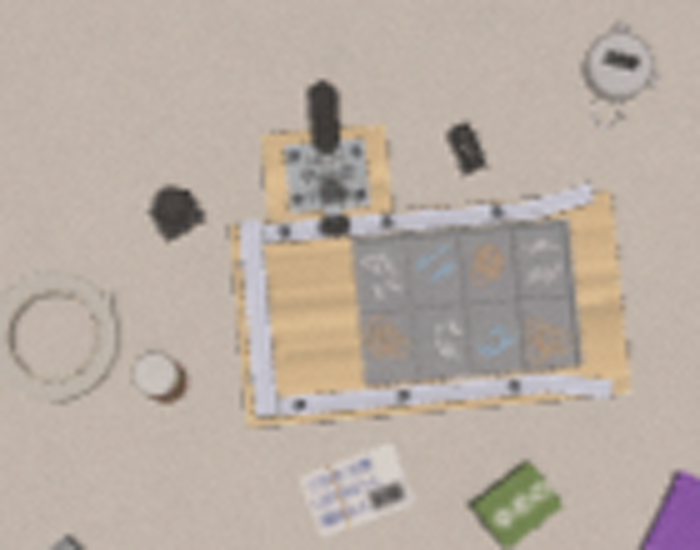

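View pics/Htop.png

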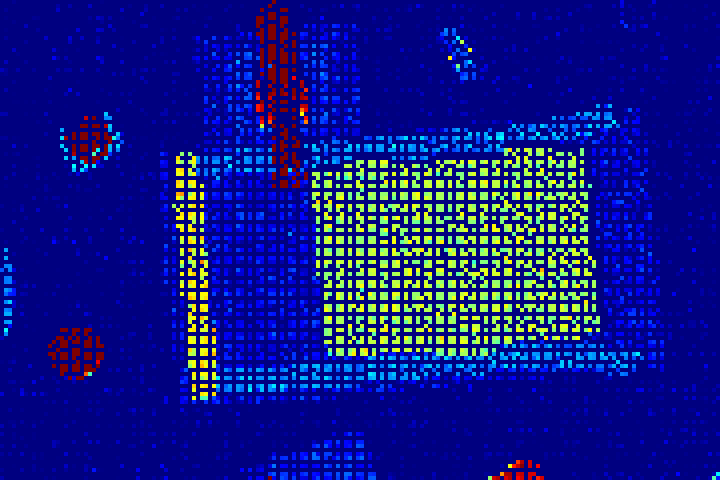

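View pics/sidec.png

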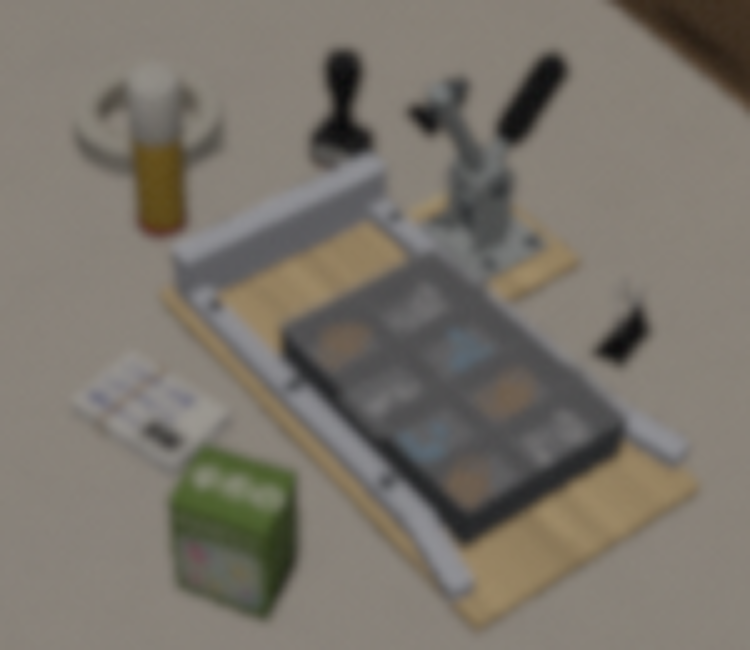

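```bash
python3 - <<'E'
from h import *
A=np.load('topA.npy')*1000
def rect(m):
    r=cv2.minAreaRect(A[m][:,:2].astype(np.float32));print(np.round(r[0],1),np.round(r[1],1),round(r[2],2));return cv2.boxPoints(r)
c=(A[:,2]>31)&(A[:,2]<41)
case=c&(A[:,1]>-142)&(A[:,1]<40)&(A[:,0]>425)&(A[:,0]<550)
# largest cluster: stop lies at y>95-ish
hist=np.histogram(A[c&(A[:,0]>430)&(A[:,0]<540)][:,1],bins=np.arange(-160,200,10));print(list(zip(hist[1],hist[0])))
print('case');rect(case&(A[:,1]<45))
stop=(A[:,2]>34)&(A[:,2]<46)&(A[:,1]>80)&(A[:,1]<125)&(A[:,0]>415)&(A[:,0]<550)
print('stop',np.median(A[stop],0));rect(stop)
st=A[stop];v=cv2.fitLine(st[:,:2].astype(np.float32),cv2.DIST_HUBER,0,.01,.01).ravel();print(v,np.degrees(np.arctan2(v[1],v[0])))
brd=(A[:,2]>5)&(A[:,2]<12)&(A[:,1]>-175)&(A[:,1]<125)&(A[:,0]>410)&(A[:,0]<545);
for nm in('top','side'):
    B=np.load(nm+'A.npy')*1000
    h=B[(B[:,2]>75)&(B[:,1]>20)&(B[:,1]<75)&(B[:,0]>480)]
    print(nm)
    for x0 in range(500,624,8):
        s=h[(h[:,0]>=x0)&(h[:,0]<x0+8)]
        if len(s):print(x0,len(s),np.round(s[:,1].mean()),np.round([s[:,2].min(),s[:,2].max()]))
E
```

```text
[(np.int64(-160), np.int64(0)), (np.int64(-150), np.int64(0)), (np.int64(-140), np.int64(0)), (np.int64(-130), np.int64(0)), (np.int64(-120), np.int64(0)), (np.int64(-110), np.int64(0)), (np.int64(-100), np.int64(50)), (np.int64(-90), np.int64(98)), (np.int64(-80), np.int64(79)), (np.int64(-70), np.int64(78)), (np.int64(-60), np.int64(88)), (np.int64(-50), np.int64(108)), (np.int64(-40), np.int64(99)), (np.int64(-30), np.int64(85)), (np.int64(-20), np.int64(88)), (np.int64(-10), np.int64(98)), (np.int64(0), np.int64(103)), (np.int64(10), np.int64(88)), (np.int64(20), np.int64(88)), (np.int64(30), np.int64(79)), (np.int64(40), np.int64(22)), (np.int64(50), np.int64(0)), (np.int64(60), np.int64(0)), (np.int64(70), np.int64(0)), (np.int64(80), np.int64(0)), (np.int64(90), np.int64(47)), (np.int64(100), np.int64(71)), (np.int64(110), np.int64(8)), (np.int64(120), np.int64(0)), (np.int64(130), np.int64(0)), (np.int64(140), np.int64(1)), (np.int64(150), np.int64(1)), (np.int64(160), np.int64(0)), (np.int64(170), np.int64(0)), (np.int64(180), np.int64(0))]
case
[492.4 -27.7] [102.1 137.3] 4.76
stop [479.82524988 102.54930295  39.36490002]
[481.7 102.6] [121.  14.] 5.07
[9.9635684e-01 8.5282229e-02 4.7998853e+02 1.0223992e+02] 4.8922544
top
524 11 56.0 [106. 115.]
532 14 56.0 [100. 122.]
540 13 57.0 [116. 122.]
548 8 57.0 [113. 122.]
556 5 58.0 [ 79. 114.]
580 11 61.0 [75. 84.]
588 21 61.0 [75. 98.]
596 20 61.0 [ 85. 103.]
604 18 64.0 [ 98. 110.]
612 7 63.0 [ 98. 108.]
side
524 4 56.0 [110. 115.]
532 26 53.0 [ 99. 115.]
540 28 54.0 [103. 122.]
548 40 53.0 [ 87. 123.]
556 26 55.0 [ 76. 122.]
564 5 52.0 [75. 86.]
580 7 61.0 [75. 79.]
588 33 58.0 [76. 90.]
596 35 58.0 [77. 99.]
604 38 59.0 [ 85. 108.]
612 23 58.0 [ 96. 111.]
```

```bash
cat >> h.py <<'E'
from scipy.spatial.transform import Rotation as R
O=np.array([487.2,26.8,0]);JR=R.from_euler('z',4.9,degrees=True).as_matrix()
def tojig(p):return JR.T@(np.asarray(p)*1000-O)
def plan(jigpt):
    s=get_state();T=R.from_rotvec(s['tool_rot']).as_matrix()
    w=O+JR@np.array(jigpt)
    y=np.degrees(np.arctan2(T[1,1],T[0,1]))
    print('t',round(s['time'],2),'jig',np.round(tojig(s['position']),1),'tool shift',np.round(T.T@(w-s['position']*1000),1),'spin',round(y-4.9,1),'F jig',np.round(JR.T@s['ft_force'],1),'tilt',np.round(T[:,2],3))
E
python3 - <<'E'
import numpy as np
W=[(266.5,592.3),(400,450),(510,290),(540,110),(520,-70),(501.3,-137.6)]
th=[65.8,50.8,35.8,20.8,4.9]
for a,b,t in zip(W,W[1:],th):
    d=np.subtract(b,a);c,s=np.cos(np.radians(t)),np.sin(np.radians(t))
    print(np.round([d@[-s,c],d@[c,s]],1))
E
```

```text
[-180.1  -75.1]
[-186.4  -54.5]
[-163.5  -81. ]
[-161.2  -82.6]
[-65.8 -24.4]
```

Request:
arm_command([
  [30,-36,-15,0,3],
  [30,-72,-30,0,6],
  [30,-108,-45,0,9],
  [30,-144,-60,0,12],
  [30,-180,-75,0,15],
])

```text
time: 0.52
position: [0.401, 0.4488, 0.2362]
tool_rot: [-1.058, -2.958, 0.001]
ft_force: [1.1, 0.1, -0.0]
grip_width: 0.706
grip_force: 0.0
```

Request:
arm_command([
  [30,-37,-11,0,3],
  [30,-74,-22,0,6],
  [30,-111,-33,0,9],
  [30,-148,-44,0,12],
  [30,-186,-55,0,15],
])

```text
time: 0.93
position: [0.5098, 0.2886, 0.2363]
tool_rot: [-1.435, -2.794, 0.0]
ft_force: [0.8, 0.2, 0.1]
grip_width: 0.373
grip_force: 0.0
```

Request:
arm_command([
  [30,-33,-16,0,3],
  [30,-66,-32,0,6],
  [30,-99,-48,0,9],
  [30,-132,-64,0,12],
  [30,-164,-81,0,15],
])

```text
time: 1.35
position: [0.5395, 0.1079, 0.2362]
tool_rot: [-1.788, -2.583, 0.001]
ft_force: [0.2, 0.0, -0.2]
grip_width: 0.345
grip_force: 0.0
```

Request:
arm_command([
  [30,-32,-16,0,4],
  [30,-64,-32,0,7],
  [30,-96,-48,0,10],
  [30,-128,-64,0,13],
  [30,-161,-82,0,16],
])

```text
time: 1.77
position: [0.5194, -0.071, 0.2363]
tool_rot: [-2.129, -2.31, -0.0]
ft_force: [1.3, 0.2, 0.2]
grip_width: 0.346
grip_force: 0.0
```

```bash
python3 -c "
from h import *
plan((0,-165,100))"
```

```text
t 1.77 jig [  23.8 -100.2  236.3] tool shift [-64.9 -23.5 136.2] spin -0.2 F jig [1.3 0.1 0.2] tilt [-0.  0. -1.]
```

Request:
arm_command([
  [30,-32,-12,0,0],
  [30,-65,-23,0,0],
  [30,-67,-23,38,0],
  [30,-67,-23,76,0],
  [30,-67,-23,115,0],
])

```text
time: 2.18
position: [0.5029, -0.1394, 0.121]
tool_rot: [2.128, 2.309, 0.003]
ft_force: [0.2, 0.2, 0.1]
grip_width: 0.345
grip_force: 0.0
```

Request:
arm_command([
  [30,0,0,30,0],
  [30,0,0,60,0],
  [30,0,0,80,0],
  [30,0,0,92,0],
  [30,0,0,92,0],
])

```text
time: 2.6
position: [0.5004, -0.138, 0.0269]
tool_rot: [-2.124, -2.309, 0.006]
ft_force: [0.2, 0.8, -0.6]
grip_width: 0.348
grip_force: 0.0
```

```bash
python3 -c "
from h import *
plan((0,-134,28));grab('side','s1')"
```

```text
t 2.6 jig [  -0.9 -165.3   26.9] tool shift [31.3  0.9 -1.1] spin -0.1 F jig [ 0.3  0.8 -0.6] tilt [-0.005  0.    -1.   ]
```

View pics/s1.png

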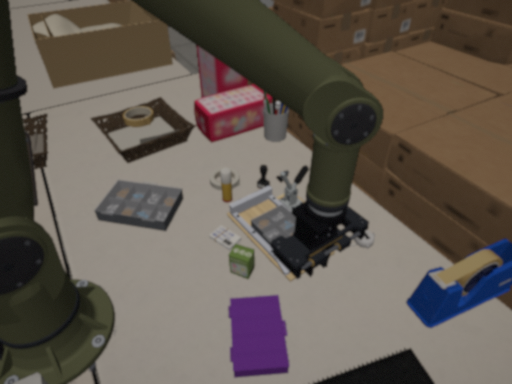

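The gripper is down behind the case's near end at about (300,245), clear of the packet and the other bystanders. Pushing now.

Request:
arm_command([
  [30,8,0,-1,0],
  [30,16,0,-1,0],
  [30,22,0,-1,0],
  [30,28,0,-1,0],
  [30,34,0,-1,0],
])

```text
time: 3.07
position: [0.5005, -0.1038, 0.0315]
tool_rot: [2.125, 2.312, 0.002]
ft_force: [-0.4, -2.0, 2.4]
grip_width: 0.344
grip_force: 1.1
```

Request:
arm_command([
  [30,6,0,0,0],
  [30,12,0,0,0],
  [30,18,0,0,0],
  [30,24,0,0,0],
  [30,30,0,0,0],
])

```text
time: 3.48
position: [0.4974, -0.0742, 0.0306]
tool_rot: [2.127, 2.312, 0.0]
ft_force: [1.2, -2.7, 1.5]
grip_width: 0.345
grip_force: 1.2
```

```bash
python3 -c "
from h import *
plan((0,-78.5,28))"
```

```text
t 3.48 jig [   1.5 -101.5   30.6] tool shift [23.  -1.6  2.6] spin -0.1 F jig [ 1.  -2.8  1.5] tilt [ 0. -0. -1.]
```

Request:
arm_command([
  [30,5,-1,0,0],
  [30,10,-1,0,0],
  [30,14,-1,0,0],
  [30,17,-1,0,0],
  [30,19,-1,0,0],
])

```text
time: 3.9
position: [0.4946, -0.0553, 0.0305]
tool_rot: [-2.126, -2.312, 0.0]
ft_force: [-0.6, -2.2, 2.0]
grip_width: 0.343
grip_force: 1.1
```

Request:
arm_command([
  [30,1,0,0,0],
  [30,2,0,0,0],
  [30,3,0,0,0],
])

```text
time: 4.15
position: [0.4945, -0.053, 0.0305]
tool_rot: [2.127, 2.312, -0.0]
ft_force: [0.3, -3.9, 0.4]
grip_width: 0.34
grip_force: 2.0
```

Request:
arm_command([
  [30,1,0,0,0],
  [30,2,0,0,0],
])

```text
time: 4.32
position: [0.4946, -0.0525, 0.0307]
tool_rot: [2.126, 2.31, -0.002]
ft_force: [0.8, -7.9, -0.4]
grip_width: 0.344
grip_force: 3.9
```

Request:
arm_command([
  [30,1,0,0,0],
  [30,2,0,0,0],
  [30,2,0,0,0],
])

```text
time: 4.57
position: [0.4948, -0.0523, 0.0307]
tool_rot: [2.126, 2.307, -0.003]
ft_force: [2.1, -10.1, -0.0]
grip_width: 0.347
grip_force: 5.1
```

Request:
arm_command([
  [30,-4,0,0,0],
  [30,-12,0,0,0],
  [30,-25,0,0,0],
  [30,-40,0,-15,0],
  [30,-40,0,-50,0],
])

```text
time: 4.98
position: [0.4935, -0.0907, 0.0772]
tool_rot: [-2.126, -2.305, 0.011]
ft_force: [0.1, 0.3, 0.1]
grip_width: 0.344
grip_force: 0.0
```

Request:
arm_command([
  [0,0,0,-40,0],
  [0,0,0,-80,0],
  [0,0,40,-110,0],
  [0,0,80,-110,0],
  [0,0,120,-110,0],
])

```text
time: 5.4
position: [0.6162, -0.0778, 0.1942]
tool_rot: [2.124, 2.312, 0.011]
ft_force: [0.7, 0.1, -0.3]
grip_width: 0.054
grip_force: 0.0
```

```bash
python3 -c "
from h import *
p,d=grab('top','t2');plan((152,25,190))
A=world('top',d).reshape(-1,3)*1000
J=(A-O)@JR
m=(J[:,2]>31)&(J[:,2]<41)&(abs(J[:,0])<46)&(J[:,1]<95)&(J[:,1]>-140)
print(np.histogram(J[m][:,1],bins=np.arange(-140,96,5)))
cv2.imwrite('pics/t2c.png',cv2.resize(p[130:240,185:325,::-1],None,fx=5,fy=5,interpolation=cv2.INTER_CUBIC))"
```

```text
t 5.45 jig [ 126.5 -113.4  188.6] tool shift [138.4  26.   -1.6] spin 0.2 F jig [ 6.6  1.3 -2.9] tilt [ 0.005 -0.002 -1.   ]
(array([ 0,  0,  0,  0,  0,  0,  0,  0,  0,  0,  0,  0,  0,  0, 27, 46, 40,
       43, 39, 43, 45, 44, 42, 43, 43, 47, 44, 42, 48, 41, 46, 42, 42, 47,
       42, 48, 42, 41, 42, 43, 48, 43, 36, 39, 17,  0,  0]), array([-140, -135, -130, -125, -120, -115, -110, -105, -100,  -95,  -90,
        -85,  -80,  -75,  -70,  -65,  -60,  -55,  -50,  -45,  -40,  -35,
        -30,  -25,  -20,  -15,  -10,   -5,    0,    5,   10,   15,   20,
         25,   30,   35,   40,   45,   50,   55,   60,   65,   70,   75,
         80,   85,   90,   95]))
```

View pics/t2c.png

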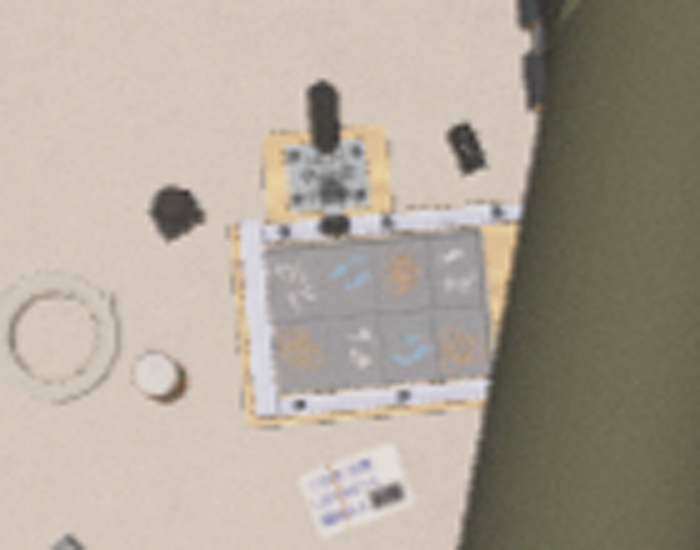

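The case is flush against the stop, with its end on the stop face at about (268,310). The bystanders look untouched. Next is the clamp handle, approached from outside.

Request:
arm_command([
  [0,32,12,0,0],
  [0,64,24,0,0],
  [0,96,36,0,0],
  [0,128,42,0,0],
  [0,138,42,0,0],
])

```text
time: 5.87
position: [0.6434, 0.0705, 0.1889]
tool_rot: [-2.114, -2.318, -0.002]
ft_force: [0.1, 2.5, -1.4]
grip_width: 0.008
grip_force: 0.0
```

Request:
arm_command([
  [0,0,0,30,0],
  [0,0,0,60,0],
  [0,0,0,80,0],
  [0,0,0,92,0],
  [0,0,0,92,0],
])

```text
time: 6.28
position: [0.6412, 0.0619, 0.0949]
tool_rot: [-2.124, -2.309, 0.008]
ft_force: [-0.7, 0.1, -0.2]
grip_width: 0.007
grip_force: 0.0
```

```bash
python3 -c "
from h import *
plan((153,25,98))"
```

```text
t 6.28 jig [156.4  21.8  94.9] tool shift [ 3.2 -3.4 -3. ] spin -0.1 F jig [-0.7  0.1 -0.2] tilt [-0.007 -0.001 -1.   ]
```

Request:
arm_command([
  [0,3,-5,-3,0],
  [0,3,-11,-3,0],
  [0,3,-17,-3,0],
  [0,3,-23,-3,0],
  [0,3,-29,-3,0],
])

```text
time: 6.7
position: [0.6251, 0.0638, 0.1097]
tool_rot: [2.115, 2.3, 0.032]
ft_force: [17.6, 1.3, 16.4]
grip_width: 0.005
grip_force: 8.7
```

```bash
python3 -c "
from h import *
plan((110,25,98));grab('side','s3')
p=cv2.imread('pics/s3.png')[130:260,210:360];cv2.imwrite('pics/s3c.png',cv2.resize(p,None,fx=4,fy=4,interpolation=cv2.INTER_CUBIC))"
```

```text
t 6.7 jig [140.6  25.1 109.7] tool shift [ -0.1 -30.9  10.9] spin -0.1 F jig [17.7 -0.2 16.4] tilt [ 0.026  0.004 -1.   ]
```

View pics/s3c.png

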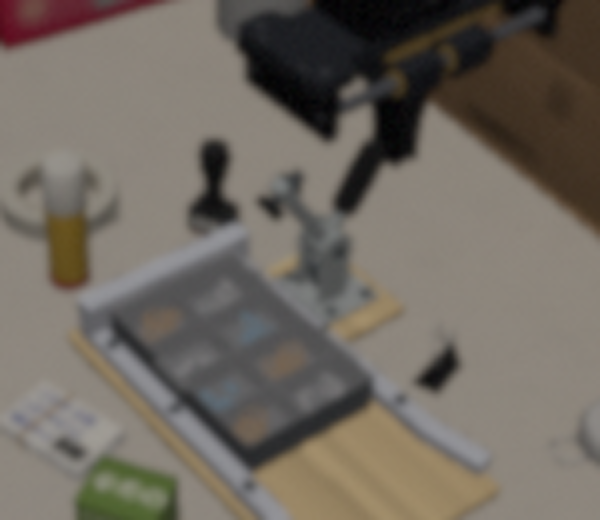

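The finger has met the handle's tip at about (385,145) and turned it part way. The upward force matches friction from the tip rising along its arc, so I'll follow that arc upward.

Request:
arm_command([
  [0,0,0,-6,0],
  [0,0,0,-12,0],
  [0,0,-4,-15,0],
  [0,0,-8,-18,0],
  [0,0,-12,-20,0],
])

```text
time: 7.17
position: [0.6028, 0.0616, 0.1228]
tool_rot: [2.127, 2.311, 0.002]
ft_force: [1.5, -0.4, 1.7]
grip_width: 0.006
grip_force: 0.8
```

```bash
python3 -c "
from h import *
plan((110,25,120))"
```

```text
t 7.17 jig [118.1  24.8 122.8] tool shift [ 0.2 -8.1  2.8] spin -0.1 F jig [ 1.4 -0.5  1.7] tilt [ 0.002  0.001 -1.   ]
```

Request:
arm_command([
  [0,0,-5,0,0],
  [0,0,-10,0,0],
  [0,0,-15,0,0],
  [0,0,-20,0,0],
  [0,0,-25,0,0],
])

```text
time: 7.58
position: [0.5764, 0.0594, 0.1207]
tool_rot: [-2.126, -2.311, 0.003]
ft_force: [0.1, 0.1, 0.2]
grip_width: 0.006
grip_force: 0.0
```

Request:
arm_command([
  [0,0,-4,0,0],
  [0,0,-8,0,0],
  [0,0,-8,0,0],
  [0,0,-8,0,0],
])

```text
time: 7.92
position: [0.5698, 0.0589, 0.1216]
tool_rot: [2.127, 2.312, 0.001]
ft_force: [0.2, 0.8, 0.8]
grip_width: 0.006
grip_force: 0.0
```

Request:
arm_command([
  [0,0,15,0,0],
  [0,0,35,0,0],
  [0,0,60,-30,0],
  [0,0,60,-70,0],
  [0,-30,60,-105,0],
])

```text
time: 8.33
position: [0.6331, 0.0444, 0.224]
tool_rot: [-2.114, -2.32, -0.003]
ft_force: [2.4, 1.5, 0.3]
grip_width: 0.004
grip_force: 0.0
```

Request:
arm_command([
  [0,-40,0,0,0],
  [0,-80,0,0,0],
  [0,-120,0,0,0],
  [0,-160,0,0,0],
  [0,-190,0,0,0],
])

```text
time: 8.75
position: [0.6475, -0.157, 0.2235]
tool_rot: [2.129, 2.308, -0.002]
ft_force: [0.4, -0.9, -0.1]
grip_width: 0.005
grip_force: 0.0
```

```bash
python3 -c "
from h import *
plan((110,25,120))
p,d=grab('top','t4');q,e=grab('side','s4')
f=lambda x:cv2.resize(x[:,:,::-1],None,fx=4,fy=4,interpolation=cv2.INTER_CUBIC)
cv2.imwrite('pics/f.png',np.hstack([cv2.resize(f(p[130:240,185:325]),(400,320)),cv2.resize(f(q[145:285,190:340]),(400,373))[:320]]))
for n,D in(('top',d),('side',e)):
    J=(world(n,D).reshape(-1,3)*1000-O)@JR
    m=(abs(J[:,1]-25)<12)&(J[:,2]>44)&(J[:,2]<140)&(J[:,0]>0)&(J[:,0]<150)
    print(n,[(x,int(J[m&(J[:,0]//10==x//10)][:,2].max())) for x in range(0,150,10) if (m&(J[:,0]//10==x//10)).any()])
    m=(J[:,2]>31)&(J[:,2]<39)&(abs(J[:,0]+10)<25)&(J[:,1]<60)&(J[:,1]>-140);print(np.percentile(J[m][:,1],[.5,2]))
"
```

```text
t 8.75 jig [ 144.  -196.8  223.5] tool shift [221.8 -35.2 103. ] spin -0.3 F jig [ 0.3 -0.9 -0.1] tilt [ 0.001 -0.002 -1.   ]
top [(10, 70), (20, 63), (30, 60), (40, 57), (50, 118), (60, 114), (70, 100), (80, 66), (90, 65)]
[-68.24414293 -66.2069144 ]
side [(10, 59), (20, 68), (30, 62), (40, 59), (50, 116), (60, 118), (70, 113), (80, 93), (90, 65), (100, 57)]
[-69.16210568 -68.39074145]
```

View pics/f.png

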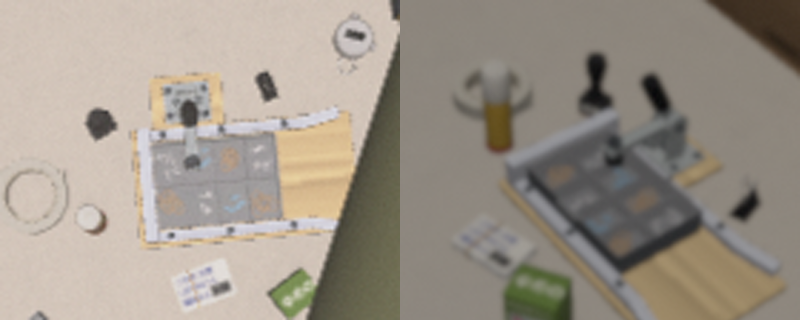

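The clamp has snapped over. Its pad is on the case lid at (193,160) left and (613,155) right, the case is still home, the bystanders haven't moved, and the robot is clear.

```bash
python3 -c "
from bench import close_job
print(close_job())"
```

```text
the job is handed in; nothing more can be done
None
```

The case is fully home against the end stop, the clamp has snapped over with its pad resting on the lid, nothing else was moved, and the job was handed in at about 9 s; no verdict came back.

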